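Hold the cake press open with its lever

ROBOT

A 6-joint arm with a two-finger parallel gripper is mounted at the origin on the work surface. World frame = base frame: x ahead of the robot, y to its left, z up, the work surface at z = 0. Lengths are in m, angles in rad, forces in N, time in s.
With the tool pointing down it reaches from about 0.325 to 0.9 m from the base axis. Payload 6.1 kg.
Tool frame: the origin (TCP) lies midway between the tips of the shut fingers; the grasp point (between the pads) lies 19 mm behind it (manip.tcp_to_grasp is the x of the grasp point in the tool frame, in m); x points along the fingers, z is the direction in which the jaws open and shut, and the axes are right-handed (so a half turn about x gives the same grasp; the last joint's range is limited). The gripper opens to 87 mm and grips with 3 to 60 N. Pads are 19 mm wide; open, the fingers measure 117 mm over their backs; the gripper's body (75 mm by 190 mm) begins 51 mm behind the grasp point.
Start: joints at [-1.263, 0.22, 1.526, -0, 1.395, -0.126], TCP at [0.263, -0.567, 0.223] pointing down, gripper open.
Joint ranges: [-2.98, 2.98], [-0.91, 2.08], [0.09, 2.57], [-1.24, 4.39], [0.2, 2.65], [-2.68, 2.68]. Speed limits (rad/s): [2.57, 2.57, 3.01, 3.14, 3.14, 3.14].

INTERFACE

Orientations are given as a rotation vector (axis times angle).
In Python, from station import manip gives the robot as it stands.
- The arm moves only by the tool send_rows, never from a script. Its argument "targets" is a list of rows, each a list of 5 numbers: the opening, from -1 (shut) to 1 (fully open), then the shift along the tool's x, y, z in m, then the turn about the tool's x in rad. In form: [[hand, x, y, z, yaw], ...]. A call has 1 to 5 rows; each row is the pose to reach, as a shift and turn from the pose commanded when the call began, along the tool's axes at that moment; what a row does not reach only later rows make up. A row lasts 1/12 s, in which the tool goes at most 41.7 mm and 7.16 degrees, less where a joint would pass 70% of its speed; a pose out of reach is approached as far as the arm can. A call with a gripper value outside its range is refused whole. The fingers move at their own pace and stop on an object; "force" is the grip in N (left out, the last holds). Time passes only in rows, so rows that repeat a pose let the fingers close. It gives the time, the measured TCP pose, the force and the opening at its end, in the units of the state.
- manip.observe(): the state, without advancing time (a new reading comes with each control period).
- manip.get_image(name): name is "scene" or "top" or "wrist"; returns (picture, depth): 400x640x3 uint8, blue, green, red; 400x640 float32, m along the optical axis (not along the pixel's ray), 0 where there is no reading.
- manip.get_calibration(name): a dict with "fx", "fy", "cx", "cy" (pixels), "extrinsics" (4x4, takes a point from camera to world coordinates); the wrist camera has in their place "T_tool_cam" (4x4, takes a point from camera to tool coordinates, whose origin is the TCP and whose axes are the tool frame's). Camera axes: x right, y down, z forward; pixel columns grow to the right and rows downward; lengths in m; the calibration is good to about 2 mm. A picture is of the moment at which its call begins: read the wrist's pose just before it. get_calibration takes no time and is no camera call.
- manip.sign_off(): hands the job in, once; it reports no verdict.
The state is a dict: "t": time; "joint_pos": joint angles; "qvel": joint speeds; "joint_efforts": joint torques, N m; "ee_pos": TCP position; "tool_rot": TCP orientation; "ft_force": force on the tool from outside, world axes, zero at the start; "torque": the same for the moment, N m; "opening": finger opening in m.
Only numpy, scipy, OpenCV 4.12 (cv2) and the standard library are available. Lean on these libraries where they do the work, as an engineer would, in place of code of your own. Each camera call takes 0.05 s, during which the arm holds its last target.

TASK

Open the oval-cake press for the baker: push the red catch by its peg right round, out from under the lever, then press the mint-green paddle at the lever's long end all the way down onto its stop, so that the short end raises the heavy iron lid. Finish while still holding the paddle down with the lid up. Do not touch the lid itself, do not lift the lever out of its rest, and leave everything else where it stands.

Things in the scene. Friction and masses are not known exactly. Their poses are not given: they have to be found in the camera images.
- press: Cake press fixed to the table. Origin on the table under the lever's pivot; x runs level along the lever from its long end towards the lid, y to the side where the catch is, z up. Dark base plate 12 mm thick. Black iron mould (125 x 220 mm, top 100 mm up) at x 115 to 240 mm, its lid on top. Grey fulcrum cheeks at x -25 to 25, y -31 to 31, up to 124 mm. Catch post at x -80, y 55. Rubber-topped stop post, 26 mm across, 70 mm high, under the long arm at x -140, y 0
- saddle (a point): where the lever's pivot pin sits in the notches of the fulcrum cheeks, 110 mm above the table; fixed to the press, same axes as the press
- lever: Loose steel lever, 24 mm wide, 0.4 kg, resting with a brass cross pin (its origin) in the open notches of the fulcrum; axes as the press. Short arm to +x: its nose, 100 mm from the pin, lies under the lid's lug. Long arm to -x, rising to a mint-green paddle 190 mm from the pin. If the paddle goes down, the nose lifts the lid
- lever_pivot (a point): centre of the lever's brass pin, 66 mm long, 16 thick
- lever_pad (a point): centre of the top face of the lever's mint-green paddle (50 mm along the lever, 40 across, 12 thick), the place to press. At rest about 171 mm above the table, 188 mm from the pin on the -x side. Pressed down, it follows an arc about the pin to about 74 mm above the table and 195 mm out, where the lever has turned by about 0.5 rad and lies on the rubber stop. With the catch clear this takes about 2 to 8 N, growing sharply at the stop; let go, it comes up again
- lid (a joint): hinge angle of the heavy black iron lid (1.7 to 3.2 kg, 125 x 220 mm, 20 thick, with a steel bar handle on top), rad: 0 = shut; about 0.29 with the lever fully down. The hinge is on the +x side
- lid_lug (a point): middle of the upper front edge of the lug (50 mm wide) on the front of the lid, above the lever's nose
- catch (a joint): angle of the red catch, rad: 0 to 0.25 at the start = its flat arm lies across under the lever's long arm and blocks it after some 5 mm; grows as it turns clockwise seen from above; stops at 1.57 (quarter turn), where the arm lies beside the lever. The lever is free from about 1.1 on. Light friction (about 1 N at the peg); stays where it is left
- catch_axis (a point): top of the catch's upright turning axis, 124 mm above the table, at x -80, y 55 mm in the press frame. The flat arm (16 wide, top 120 mm above the table) runs from 65 mm one side of it (under the lever) to 60 mm on the other side (the peg)
- catch_peg (a point): top centre of the catch's upright red peg: 12 mm thick, standing 45 mm up from the flat arm, its top 165 mm above the table, 60 mm from the axis. At angle 0 it lies on the press's +y side of the axis; to turn the catch it is pushed towards +x and round a quarter circle about the axis
- oil_tin: steel oil tin, 60 mm across, 85 tall, standing beside the lever; origin at its underside; bystander, leave alone
- cup: blue ceramic cup, 64 mm across, 70 tall, standing on the catch's side of the press; origin at its underside; bystander, leave alone
- brush: brush with mint-green handle, lying on the table; bystander, leave alone
- bowl: steel bowl, 130 mm across, 60 tall; origin at its underside; bystander, leave alone
- spatula: spatula with wooden handle, lying on the table; bystander, leave alone
- jar: amber glass jar, 64 mm across, 90 tall; origin at its underside; bystander, leave alone
- cake_tray: aluminium tray 180 x 180 mm, 22 high, with oval cakes; origin at its underside; bystander, leave alone

How it is judged:
By the outcome, as a careful person would: the job done as asked, in the order asked, and still so for the second after the job is handed in, while the arm keeps its last pose, push and grip.
It also fails if it takes over 43 s, if anything falls off the work surface, if the arm or the gripper's body presses on something with over 40 N, if the wrist force passes 120 N, or if a joint passes its speed limit or range.

## Working session

There is one attempt and no reset: what is moved stays moved. The work goes in short steps, Python scripts to look and compute and a tool call to move; the robot and the scene stay as the last step left them, time stands still between calls to the robot, and variables do not carry over. Pictures are saved under pics/ and viewed, and the job is handed in when it is done.

Besides the shell and the picture viewer there is one more tool, called after "Call:" in YAML: its name, and indented under it one key for each argument. send_rows: Moves the arm, as the interface text tells. Its arguments: {"type":"object","properties":{"targets":{"type":"array"},"force":{"type":"number"}},"required":["targets"]}

```bash
mkdir -p pics; ls
python3 - <<'E'
from station import manip
import cv2,numpy as np
s=manip.observe();print({k:np.round(v,3) for k,v in s.items()})
for n in("scene","top"):
    im,d=manip.get_image(n);cv2.imwrite(f"pics/{n}0.png",im);np.save(f"pics/{n}0.npy",d)
    c=manip.get_calibration(n);print(n,c)
print(manip.get_calibration("wrist"),manip.tcp_to_grasp)
E
```

```text
pics
{'t': np.float64(0.0), 'joint_pos': array([-1.263,  0.221,  1.528, -0.   ,  1.395, -0.126]), 'qvel': array([-0.001,  0.   ,  0.001,  0.   ,  0.002,  0.   ]), 'joint_efforts': array([ -0.   , -49.461, -38.738,   0.07 ,   0.057,  -0.   ]), 'ee_pos': array([ 0.262, -0.567,  0.221]), 'tool_rot': array([ 0.885,  1.385, -0.883]), 'ft_force': array([-0.271, -0.301, -1.097]), 'torque': array([-0.017,  0.001,  0.007]), 'opening': np.float64(0.087)}
scene {'fx': 391.3509071299257, 'fy': 391.3509071299257, 'cx': 323.1706693426152, 'cy': 205.2285447485757, 'extrinsics': array([[-0.26491781,  0.77005373, -0.58037557,  1.38841292],
       [ 0.96419709,  0.21899526, -0.14954947,  0.21190555],
       [ 0.01193837, -0.59921476, -0.80049931,  1.26188472],
       [ 0.        ,  0.        ,  0.        ,  1.        ]])}
top {'fx': 409.93163724032445, 'fy': 409.93163724032445, 'cx': 322.0931549743802, 'cy': 197.83861186116746, 'extrinsics': array([[-0.01665459, -0.99702973,  0.07519541,  0.46628758],
       [-0.99977883,  0.01757198,  0.01155505, -0.0108521 ],
       [-0.01284206, -0.07498633, -0.99710187,  1.61513552],
       [ 0.        ,  0.        ,  0.        ,  1.        ]])}
{'fx': 309.6451049743331, 'fy': 309.6451049743331, 'cx': 316.8865310474563, 'cy': 203.02632102306757, 'T_tool_cam': array([[ 3.80140576e-04, -2.85560539e-01,  9.58360597e-01,
        -1.62600019e-01],
       [ 1.45250488e-04, -9.58360641e-01, -2.85560609e-01,
         7.80476347e-02],
       [ 9.99999917e-01,  2.47755519e-04, -3.22833959e-04,
         1.25419106e-03],
       [ 0.00000000e+00,  0.00000000e+00,  0.00000000e+00,
         1.00000000e+00]])} -0.0187
```

View pics/scene0.png

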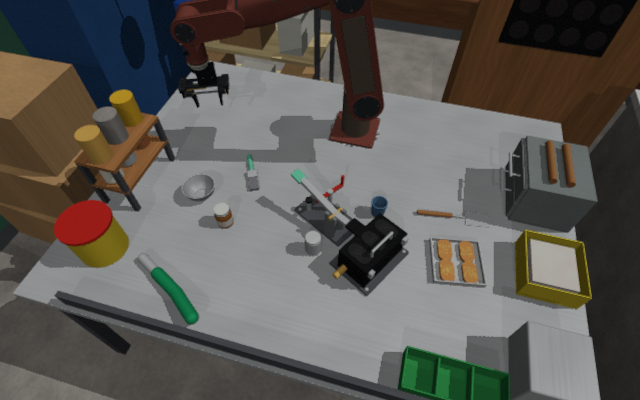

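View pics/top0.png

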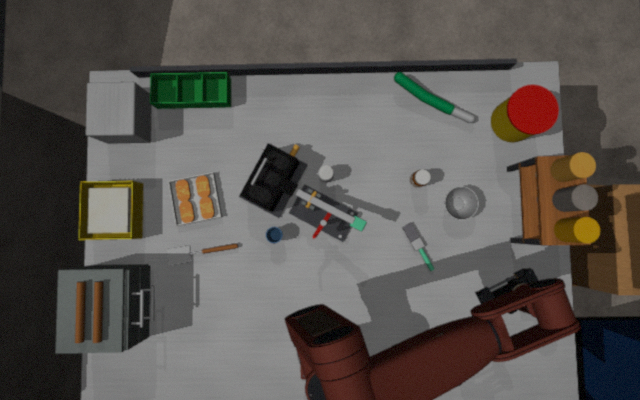

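```bash
cat > h.py <<'E'
import numpy as np,cv2
from scipy.spatial.transform import Rotation as R
from station import manip
def ray(n,uv,z,T=None):
    c=manip.get_calibration(n); E=c["extrinsics"] if T is None else T
    d=E[:3,:3]@np.array([(uv[0]-c["cx"])/c["fx"],(uv[1]-c["cy"])/c["fy"],1]); o=E[:3,3]
    return o+d*(z-o[2])/d[2]
def proj(n,P,T=None):
    c=manip.get_calibration(n); E=c["extrinsics"] if T is None else T
    p=(np.asarray(P)-E[:3,3])@E[:3,:3]
    return np.array([c["fx"]*p[0]/p[2]+c["cx"],c["fy"]*p[1]/p[2]+c["cy"]])
def cloud(n,d,T=None):
    c=manip.get_calibration(n); E=c["extrinsics"] if T is None else T
    v,u=np.indices(d.shape)
    p=np.stack([(u-c["cx"])/c["fx"]*d,(v-c["cy"])/c["fy"]*d,d],-1)
    return p@E[:3,:3].T+E[:3,3]
E
python3 - <<'E'
from h import *
for n,b in(("scene",(270,150,430,310)),("top",(230,130,390,260))):
    im=cv2.imread(f"pics/{n}0.png");d=np.load(f"pics/{n}0.npy");P=cloud(n,d)
    hsv=cv2.cvtColor(im,cv2.COLOR_BGR2HSV)
    for nm,lo,hi in(("mint",(70,80,90),(90,255,255)),("red",(0,150,90),(8,255,255)),("blue",(100,120,40),(115,255,255))):
        m=cv2.inRange(hsv,lo,hi)
        if nm=="red": m|=cv2.inRange(hsv,(172,150,90),(180,255,255))
        k,l,s,c=cv2.connectedComponentsWithStats(m)
        for i in range(1,k):
            if s[i,4]>15 and b[0]-10<c[i][0]<b[2]+10 and b[1]<c[i][1]<b[3]:
                q=P[l==i];print(n,nm,s[i],c[i].round(1),np.median(q,0).round(3),q[:,2].min().round(3),q[:,2].max().round(3),ray(n,c[i],.171).round(3))
    cr=im[b[1]:b[3],b[0]:b[2]];f=4.5 if n=="top" else 3.7
    cv2.imwrite(f"pics/{n}0c.png",cv2.resize(cr,None,fx=f,fy=f,interpolation=cv2.INTER_CUBIC))
E
```

```text
scene mint [291 169  16  14 110] [297.6 175.2] [ 0.488 -0.12   0.169] -0.0 1.262 [ 0.49  -0.119  0.171]
scene red [333 184  10   8  34] [337.4 187. ] [0.46  0.027 0.118] 0.114 0.125 [0.504 0.036 0.171]
scene blue [372 196  15  21 228] [378.3 205.3] [0.435 0.19  0.047] 0.002 1.262 [0.545 0.193 0.171]
top mint [350 216  16  15 140] [358.2 223.4] [ 0.481 -0.119  0.171] -0.003 0.18 [ 0.483 -0.12   0.171]
top red [324 213   7   8  32] [327.2 216.3] [ 0.512 -0.01   0.122] 0.116 0.127 [ 0.51  -0.011  0.171]
top red [313 225  10  13  50] [317.5 230.6] [0.462 0.024 0.121] 0.009 0.172 [0.46  0.024 0.171]
top blue [269 228  13  15 128] [275.  234.1] [0.449 0.194 0.007] -0.005 0.075 [0.45  0.174 0.171]
```

```bash
sleep 0
```

```text
(no output)
```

View pics/scene0c.png

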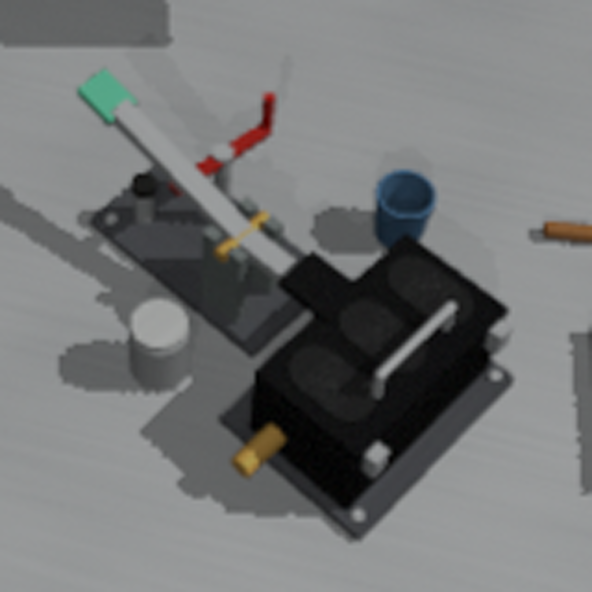

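View pics/top0c.png

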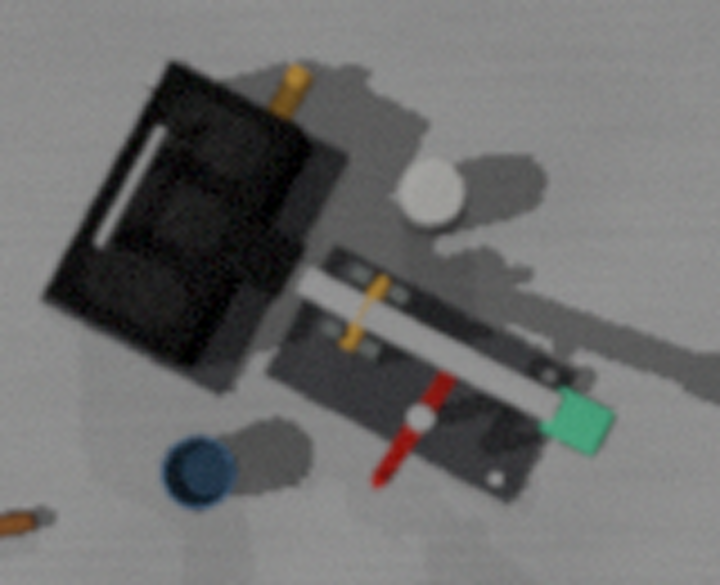

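Run:
```python
from h import *
T=lambda u,v:(u/4.5+230-.4,v/4.5+130-.4)
S=lambda u,v:(u/3.7+270-.4,v/3.7+150-.4)
pad=ray("top",(358.2,223.4),.171);pads=ray("scene",(297.6,175.2),.171)
pin=ray("top",T(366,314),.118);pins=ray("scene",S(243,236),.118)
ax=ray("top",T(420,417),.124);axs=ray("scene",S(223,153),.124)
pg=ray("top",T(377,483),.165);pgs=ray("scene",S(268.5,97),.165)
for a in(pad,pads,pin,pins,ax,axs,pg,pgs):print(a.round(3))
# fit press pose (2D) to pin(0,0), pad(-188,0), axis(-80,55)
A=np.array([[0,0],[-.188,0],[-.08,.055]]);
for B in (np.array([pin,pad,ax])[:,:2],np.array([pins,pads,axs])[:,:2],(np.array([pin,pad,ax])[:,:2]+np.array([pins,pads,axs])[:,:2])/2):
    a0,b0=A.mean(0),B.mean(0);H=(A-a0).T@(B-b0);U,_,V=np.linalg.svd(H);r=V.T@U.T
    t=b0-r@a0;print("org",t.round(4),"yaw",np.arctan2(r[1,0],r[0,0]).round(4),"res",((A@r.T+t-B)*1000).round(1).tolist())
    for p in(pg,pgs):
        w=(p[:2]-t)@r-A[2];print("peg",w.round(4),np.hypot(*w).round(3),np.arctan2(w[0],w[1]).round(3))
print(R.from_rotvec(manip.observe()['tool_rot']).as_matrix().round(3))
```

```text
[ 0.483 -0.119  0.171]
[ 0.49  -0.119  0.171]
[0.574 0.047 0.118]
[0.582 0.05  0.118]
[0.49  0.005 0.124]
[0.492 0.006 0.124]
[0.438 0.039 0.165]
[0.442 0.039 0.165]
org [0.5751 0.0468] yaw 1.0637 res [[0.8, -0.7], [0.8, 1.9], [-1.6, -1.3]]
peg [0.0066 0.0609] 0.061 0.108
peg [0.0084 0.0571] 0.058 0.147
org [0.5805 0.0483] yaw 1.0701 res [[-2.0, -1.5], [0.4, 2.7], [1.5, -1.2]]
peg [0.0034 0.0655] 0.066 0.052
peg [0.0052 0.0616] 0.062 0.085
org [0.5778 0.0476] yaw 1.0669 res [[-0.6, -1.1], [0.6, 2.3], [-0.0, -1.2]]
peg [0.005  0.0632] 0.063 0.079
peg [0.0068 0.0594] 0.06 0.115
[[-0.001  0.907  0.42 ]
 [ 0.002  0.42  -0.907]
 [-1.     0.    -0.002]]
```

Call:
send_rows:
  targets:
    - [-1,0,0.024,-0.032,0]
    - [-1,0,0.048,-0.064,0]
    - [-1,0,0.072,-0.096,0]
    - [-1,0,0.096,-0.128,0]
    - [-1,0,0.12,-0.16,0]

```text
t: 0.52
ee_pos: [0.3041, -0.3694, 0.2218]
tool_rot: [0.885, 1.384, -0.884]
ft_force: [0.7, -0.0, 0.9]
opening: 0.0616
```

Call:
send_rows:
  targets:
    - [-1,0,0.024,-0.032,0]
    - [-1,0,0.048,-0.064,0]
    - [-1,0,0.072,-0.096,0]
    - [-1,0,0.096,-0.128,0]
    - [-1,0,0.12,-0.16,0]

```text
t: 0.93
ee_pos: [0.3457, -0.174, 0.2222]
tool_rot: [0.885, 1.383, -0.884]
ft_force: [1.2, -0.1, -0.8]
opening: 0.0283
```

Call:
send_rows:
  targets:
    - [-1,0,0.024,-0.032,0.05]
    - [-1,0,0.048,-0.064,0.1]
    - [-1,0,0.072,-0.096,0.15]
    - [-1,0,0.096,-0.128,0.2]
    - [-1,0,0.11,-0.145,0.25]

```text
t: 1.35
ee_pos: [0.3846, 0.0054, 0.2224]
tool_rot: [1.074, 1.291, -1.072]
ft_force: [1.1, -0.3, -0.1]
opening: 0.0018
```

Run:
```python
from h import *
s=manip.observe();print(s['t'],s['ee_pos'].round(4))
im,d=manip.get_image("wrist")
W=np.eye(4);W[:3,:3]=R.from_rotvec(s['tool_rot']).as_matrix();W[:3,3]=s['ee_pos'];print(W.round(3))
T=W@manip.get_calibration("wrist")["T_tool_cam"];np.save("pics/w1T.npy",T);np.save("pics/w1.npy",d);cv2.imwrite("pics/w1.png",im)
hsv=cv2.cvtColor(im,cv2.COLOR_BGR2HSV);m=cv2.inRange(hsv,(0,150,60),(8,255,255))|cv2.inRange(hsv,(172,150,60),(180,255,255))
P=cloud("wrist",d,T)[m>0]
for lo,hi in((.158,.175),(.11,.128)):
    q=P[(P[:,2]>lo)&(P[:,2]<hi)];print(len(q),np.median(q,0).round(4) if len(q) else 0)
print(proj("wrist",[.4407,.0376,.165],T),proj("wrist",[.49,.0035,.124],T))
```

```text
1.35 [0.3846 0.0054 0.2224]
[[ 0.     0.983  0.182  0.385]
 [ 0.001  0.182 -0.983  0.005]
 [-1.     0.001 -0.001  0.222]
 [ 0.     0.     0.     1.   ]]
26 [0.4355 0.0364 0.1655]
725 [ 0.4999 -0.0018  0.1205]
[284.49679704 136.7418226 ] [342.37018044  77.71744582]
```

View pics/w1.png

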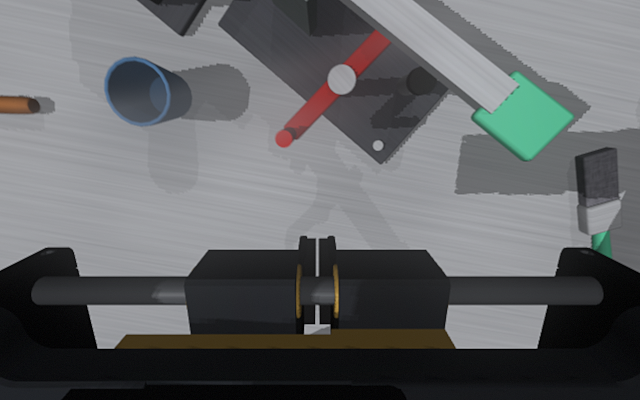

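Call:
send_rows:
  targets:
    - [-1,0.0,0.005,-0.011,0]
    - [-1,0.03,0.011,-0.0215,0]
    - [-1,0.06,0.011,-0.0215,0]
    - [-1,0.084,0.011,-0.0215,0]
    - [-1,0.084,0.011,-0.0215,0]

```text
t: 1.82
ee_pos: [0.3875, 0.0257, 0.1334]
tool_rot: [1.069, 1.299, -1.078]
ft_force: [-0.4, 0.2, -1.3]
opening: 0.0004
```

Run:
```python
from h import *
s=manip.observe();print(s['t'],s['ee_pos'].round(4),s['ft_force'].round(2))
im,d=manip.get_image("wrist");cv2.imwrite("pics/w2.png",im)
```

```text
1.8167 [0.3875 0.0257 0.1334] [-0.42  0.17 -1.32]
```

View pics/w2.png

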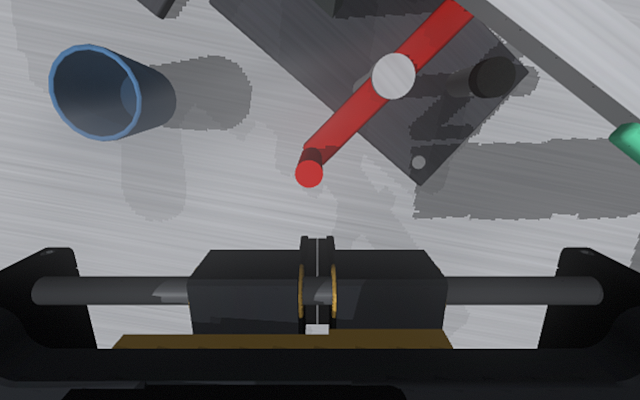

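Call:
send_rows:
  targets:
    - [-1,-0.004,0.015,-0.002,0]
    - [-1,-0.004,0.03,-0.002,0]
    - [-1,-0.004,0.036,-0.002,0]
    - [-1,-0.004,0.036,-0.002,0]

```text
t: 2.2
ee_pos: [0.4262, 0.0349, 0.1439]
tool_rot: [1.073, 1.296, -1.073]
ft_force: [-6.0, 3.5, 2.5]
opening: 0.0006
```

Run:
```python
from h import *
s=manip.observe();print(s['t'],s['ee_pos'].round(4),s['ft_force'].round(2))
im,d=manip.get_image("wrist");cv2.imwrite("pics/w3.png",im)
```

```text
2.2 [0.4262 0.0349 0.1439] [-5.95  3.47  2.48]
```

View pics/w3.png

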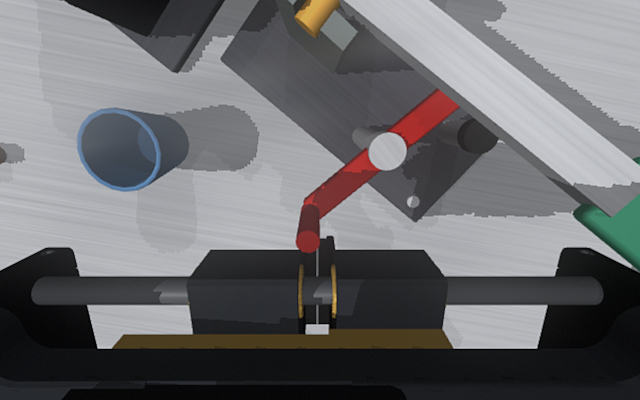

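Call:
send_rows:
  targets:
    - [-1,0.004,0.004,-0.006,0]
    - [-1,0.004,0.009,-0.01,0]
    - [-1,0.004,0.017,-0.015,0]
    - [-1,0.004,0.027,-0.018,0]
    - [-1,0.004,0.037,-0.02,0]

```text
t: 2.67
ee_pos: [0.4604, 0.0609, 0.1393]
tool_rot: [1.073, 1.29, -1.072]
ft_force: [-1.3, 0.6, 0.4]
opening: 0.0005
```

Run:
```python
from h import *
s=manip.observe();print(s['t'],s['ee_pos'].round(4),s['ft_force'].round(2))
im,d=manip.get_image("wrist");cv2.imwrite("pics/w4.png",im)
```

```text
2.6667 [0.4604 0.0609 0.1393] [-1.35  0.63  0.36]
```

View pics/w4.png

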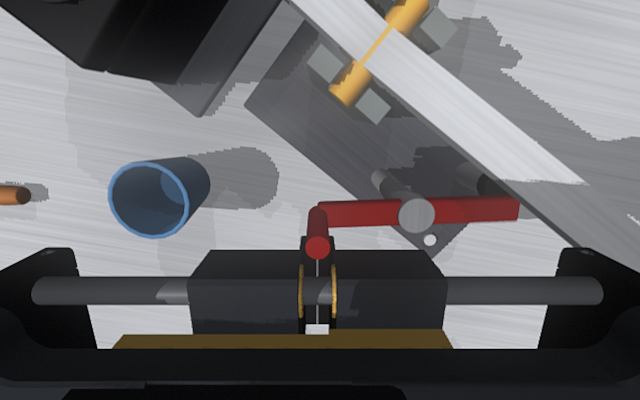

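Call:
send_rows:
  targets:
    - [-1,0,0.01,0,0]
    - [-1,0,0.02,0.002,0]
    - [-1,0,0.028,0.005,0]
    - [-1,0,0.036,0.008,0]
    - [-1,0,0.041,0.012,0]

```text
t: 3.13
ee_pos: [0.5026, 0.0556, 0.1387]
tool_rot: [1.072, 1.291, -1.073]
ft_force: [-15.8, 7.1, 5.9]
opening: 0.0006
```

Call:
send_rows:
  targets:
    - [-1,0,0.002,0.001,0]
    - [-1,0,0.003,0.001,0]

```text
t: 3.3
ee_pos: [0.5025, 0.0552, 0.1381]
tool_rot: [1.07, 1.297, -1.078]
ft_force: [-16.4, -0.7, 9.7]
opening: 0.0005
```

Run:
```python
from h import *
s=manip.observe();print(s['t'],s['ee_pos'].round(4),s['ft_force'].round(2))
im,d=manip.get_image("wrist");cv2.imwrite("pics/w5.png",im)
```

```text
3.3 [0.5025 0.0552 0.1381] [-16.37  -0.66   9.71]
```

View pics/w5.png

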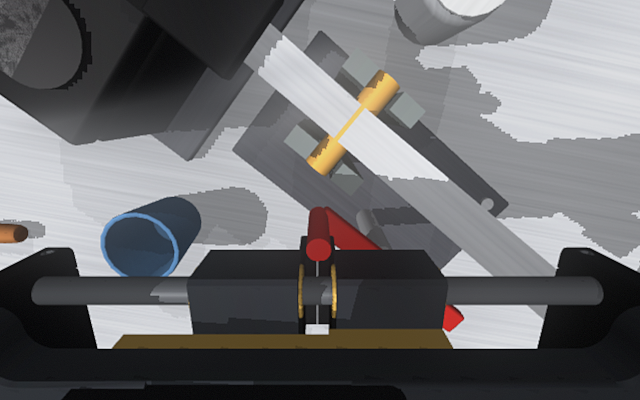

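Call:
send_rows:
  targets:
    - [-1,0,-0.01,0,0]
    - [-1,0,-0.03,0,0]
    - [-1,-0.03,-0.04,0,0]
    - [-1,-0.065,-0.04,0,0]
    - [-1,-0.09,-0.04,0,0]

```text
t: 3.77
ee_pos: [0.4659, 0.0476, 0.2309]
tool_rot: [1.074, 1.288, -1.072]
ft_force: [1.1, 0.5, 0.7]
opening: 0.0006
```

Run:
```python
from h import *
s=manip.observe();print(s['t'],s['ee_pos'].round(4),s['ft_force'].round(2))
W=R.from_rotvec(s['tool_rot']).as_matrix()
for n in("wrist","top"):
    im,d=manip.get_image(n)
    if n=="top": im=cv2.resize(im[130:280,230:400],None,fx=4,fy=4,interpolation=cv2.INTER_CUBIC)
    cv2.imwrite(f"pics/{n}6.png",im)
print((W.T@(np.array([.486,-.118,.171])-s['ee_pos'])).round(4))
```

```text
3.7667 [0.4659 0.0476 0.2309] [1.09 0.53 0.68]
[ 0.06   -0.0105  0.1664]
```

View pics/top6.png

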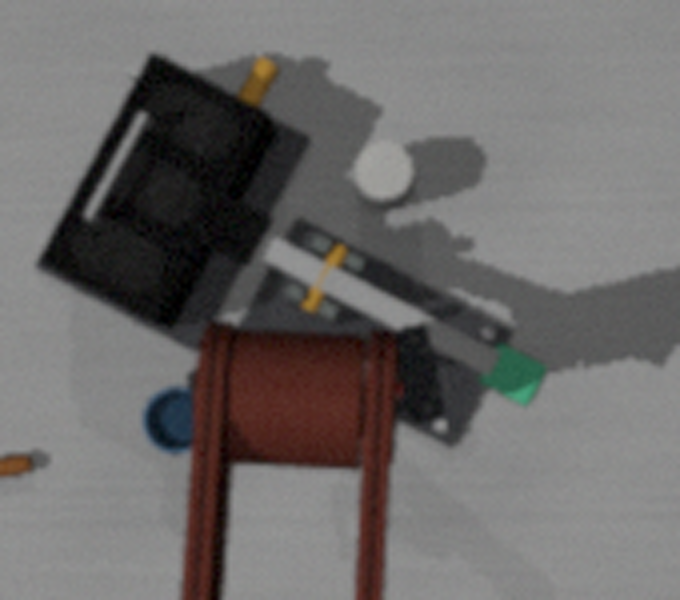

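View pics/wrist6.png

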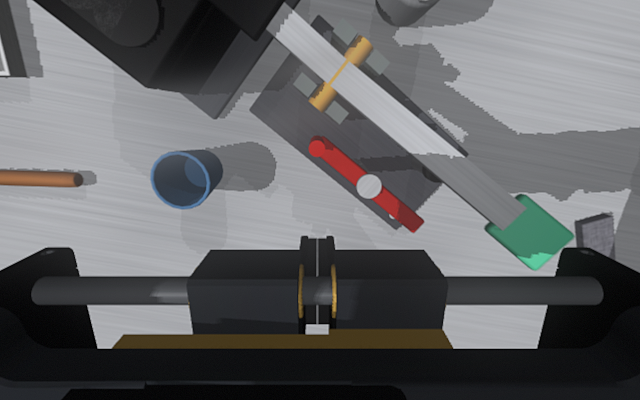

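Call:
send_rows:
  targets:
    - [-1,0,-0.002,0.035,0]
    - [-1,0,-0.005,0.075,0]
    - [-1,0,-0.008,0.115,0]
    - [-1,0,-0.01,0.15,0]
    - [-1,0,-0.01,0.167,0]

```text
t: 4.28
ee_pos: [0.4864, -0.122, 0.2281]
tool_rot: [1.074, 1.288, -1.075]
ft_force: [-0.2, 0.9, -0.6]
opening: 0.0006
```

Call:
send_rows:
  targets:
    - [-1,0.015,0,0,0]
    - [-1,0.025,0,0,0]

```text
t: 4.45
ee_pos: [0.4864, -0.1196, 0.2025]
tool_rot: [1.075, 1.289, -1.075]
ft_force: [0.1, -0.0, -0.2]
opening: 0.0003
```

Run:
```python
from h import *
s=manip.observe();print(s['t'],s['ee_pos'].round(4),s['ft_force'].round(2))
W=R.from_rotvec(s['tool_rot']).as_matrix()
T=np.eye(4);T[:3,:3]=W;T[:3,3]=s['ee_pos'];T=T@manip.get_calibration("wrist")["T_tool_cam"]
im,d=manip.get_image("wrist")
cv2.imwrite(f"pics/wrist7.png",im)
hsv=cv2.cvtColor(im,cv2.COLOR_BGR2HSV);m=cv2.inRange(hsv,(70,80,60),(90,255,255));P=cloud("wrist",d,T)[m>0];P=P[P[:,2]>.15];print(P.min(0),P.max(0),P.mean(0))
print((W.T@(np.array([.486,-.118,.171])-s['ee_pos'])).round(4))
```

```text
4.45 [ 0.4864 -0.1196  0.2025] [ 0.07 -0.05 -0.25]
[ 0.46984993 -0.16570871  0.15118938] [ 0.56368303 -0.09011327  0.36507178] [ 0.49151554 -0.11953893  0.17253635]
[ 0.0315 -0.0001 -0.0017]
```

View pics/wrist7.png

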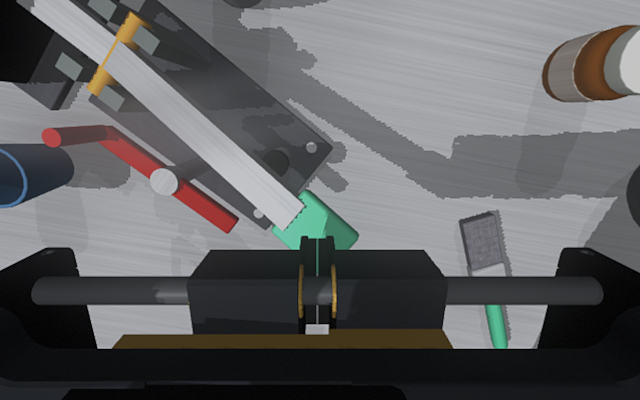

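Call:
send_rows:
  targets:
    - [-1,0.012,0,-0.001,0]
    - [-1,0.022,0,-0.001,0]
    - [-1,0.03,0,-0.001,0]
    - [-1,0.038,-0.001,0,0]
    - [-1,0.046,-0.002,0.001,0]

```text
t: 4.92
ee_pos: [0.485, -0.1198, 0.1579]
tool_rot: [1.07, 1.289, -1.072]
ft_force: [-2.0, -2.5, 6.3]
opening: 0.0002
```

Call:
send_rows:
  targets:
    - [-1,0.01,-0.001,0.001,0]
    - [-1,0.02,-0.002,0.002,0]
    - [-1,0.028,-0.003,0.003,0]

```text
t: 5.17
ee_pos: [0.4828, -0.1236, 0.13]
tool_rot: [1.071, 1.288, -1.072]
ft_force: [-2.3, -1.1, 6.1]
opening: 0.0007
```

Run:
```python
from h import *
s=manip.observe();print(s['t'],s['ee_pos'].round(4),s['ft_force'].round(2))
for n in("wrist","scene"):
    im,d=manip.get_image(n)
    if n=="scene": im=cv2.resize(im[120:300,250:430],None,fx=3.3,fy=3.3,interpolation=cv2.INTER_CUBIC)
    cv2.imwrite(f"pics/{n}8.png",im)
```

```text
5.1667 [ 0.4828 -0.1236  0.13  ] [-2.26 -1.11  6.14]
```

View pics/wrist8.png

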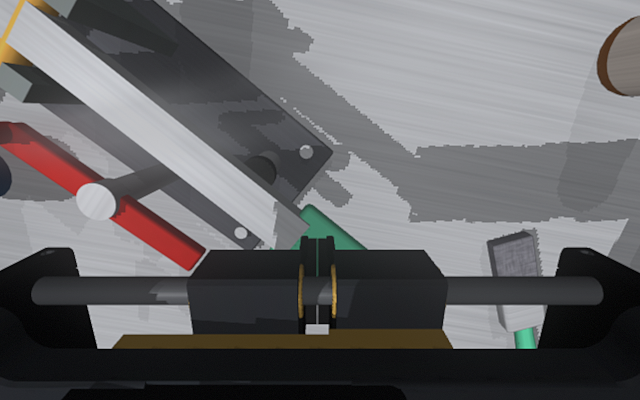

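View pics/scene8.png

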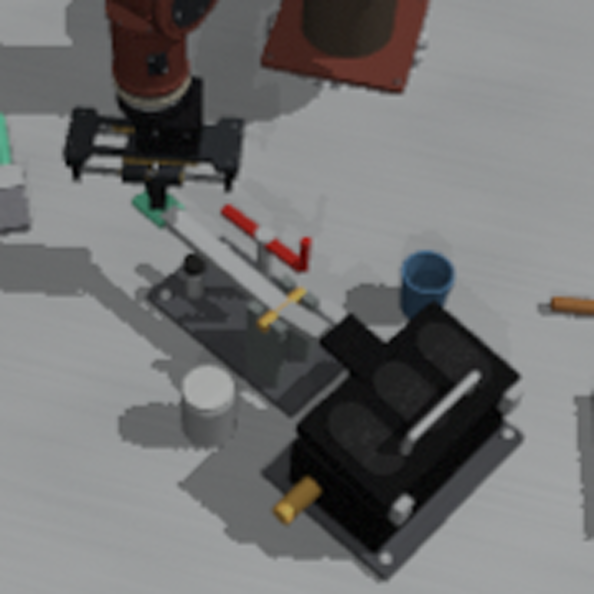

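Call:
send_rows:
  targets:
    - [-1,0.01,0,0,0]
    - [-1,0.02,0.0,0.0,0]
    - [-1,0.028,0.0,0.0,0]

```text
t: 5.52
ee_pos: [0.4829, -0.1237, 0.1023]
tool_rot: [1.071, 1.288, -1.073]
ft_force: [-3.2, -3.3, 6.7]
opening: 0.0005
```

Call:
send_rows:
  targets:
    - [-1,0.008,0.001,0,0]
    - [-1,0.016,0.001,-0.001,0]
    - [-1,0.022,0.002,-0.002,0]

```text
t: 5.77
ee_pos: [0.484, -0.1214, 0.0799]
tool_rot: [1.071, 1.289, -1.073]
ft_force: [-4.0, -6.1, 4.6]
opening: 0.0004
```

Run:
```python
from h import *
s=manip.observe();print(s['t'],s['ee_pos'].round(4),s['ft_force'].round(2))
for n in("wrist","scene"):
    im,d=manip.get_image(n)
    if n=="scene": im=cv2.resize(im[120:300,250:430],None,fx=3.3,fy=3.3,interpolation=cv2.INTER_CUBIC)
    cv2.imwrite(f"pics/{n}9.png",im)
```

```text
5.7667 [ 0.484  -0.1214  0.0799] [-3.97 -6.08  4.64]
```

View pics/wrist9.png

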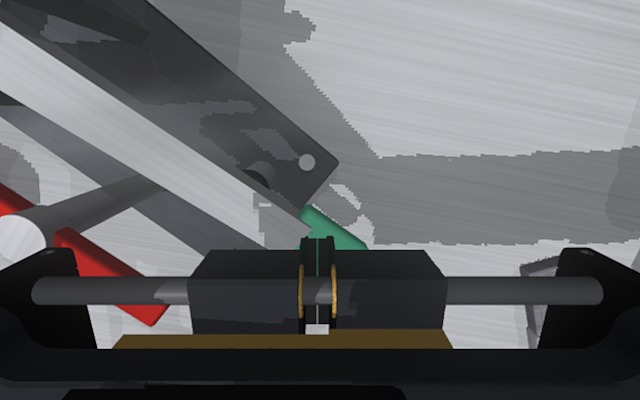

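View pics/scene9.png

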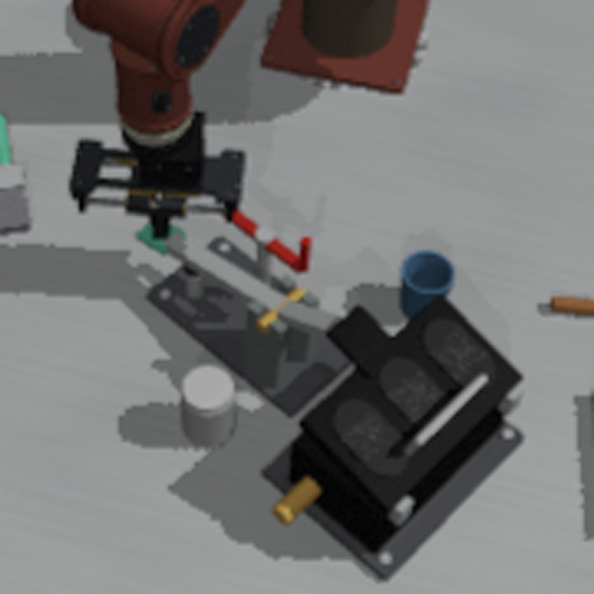

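```bash
cat >> h.py <<'E'
ORG=np.array([.577,.047]);YAW=1.067
RP=np.array([[np.cos(YAW),-np.sin(YAW)],[np.sin(YAW),np.cos(YAW)]])
def topress(P): P=np.asarray(P);return np.concatenate([(P[...,:2]-ORG)@RP,P[...,2:]],-1)
def W2(p): return np.append(ORG+RP@np.array(p[:2]),p[2])
E
python3 - <<'E'
from h import *
s=manip.observe()
print("tcp press",topress(s['ee_pos']).round(4),s['ft_force'], RP.T@s['ft_force'][:2])
im,d=manip.get_image("scene");P=topress(cloud("scene",d))
hsv=cv2.cvtColor(im,cv2.COLOR_BGR2HSV)
m=cv2.inRange(hsv,(70,80,50),(90,255,255))>0
q=P[m];q=q[(abs(q[:,1])<.06)&(q[:,0]<-.1)];print("mint",len(q),q.min(0).round(3),q.max(0).round(3),np.median(q,0).round(3))
# lever slices: highest bright grey band
for x in np.arange(-.16,.1,.02):
    k=(abs(P[...,0]-x)<.004)&(abs(P[...,1])<.045)&(P[...,2]>.06)&(P[...,2]<.16)
    q=P[k];g=im[k].mean(1);q=q[g>95]
    if len(q):print(round(x,2),len(q),np.median(q,0).round(3),q[:,1].min().round(3),q[:,1].max().round(3))
# overlay
b=im[120:300,250:430];o=cv2.resize(b,None,fx=3.3,fy=3.3,interpolation=cv2.INTER_CUBIC)
for p,c in(((-.14,0,.07),(0,0,255)),((0,0,.118),(255,0,0)),((0,.033,.11),(255,0,0)),((0,-.033,.11),(255,0,0)),((-.195,0,.074),(0,255,255)),((-.02,.055,.165),(255,0,255))):
    u=(proj("scene",W2(p))-[250,120]+.4)*3.3;cv2.circle(o,tuple(int(v) for v in u),3,c,-1)
cv2.imwrite("pics/ov9.png",o)
E
```

```text
tcp press [-0.1922  0.0007  0.0791] [-1.50863524 -3.88346139  0.56950485] [-4.12926453 -0.55355858]
mint 108 [-0.553 -0.036 -0.005] [-0.169  0.035  0.106] [-0.47  -0.01   0.019]
-0.16 9 [-0.16   0.005  0.082] -0.01 0.013
-0.14 8 [-0.141 -0.003  0.089] -0.012 0.013
-0.12 10 [-0.121  0.005  0.091] -0.008 0.016
-0.1 9 [-0.1   -0.005  0.096] -0.01 0.007
-0.08 9 [-0.08   0.002  0.1  ] -0.011 0.012
-0.06 12 [-0.06  -0.001  0.105] -0.013 0.014
-0.04 11 [-0.04  -0.005  0.11 ] -0.011 0.009
-0.02 20 [-0.02   0.002  0.115] -0.028 0.03
-0.0 27 [ 0.    -0.007  0.115] -0.032 0.037
0.02 15 [0.019 0.006 0.123] -0.027 0.035
0.04 12 [ 0.04  -0.     0.137] -0.011 0.013
0.06 12 [ 0.061 -0.001  0.149] -0.005 0.012
```

View pics/ov9.png

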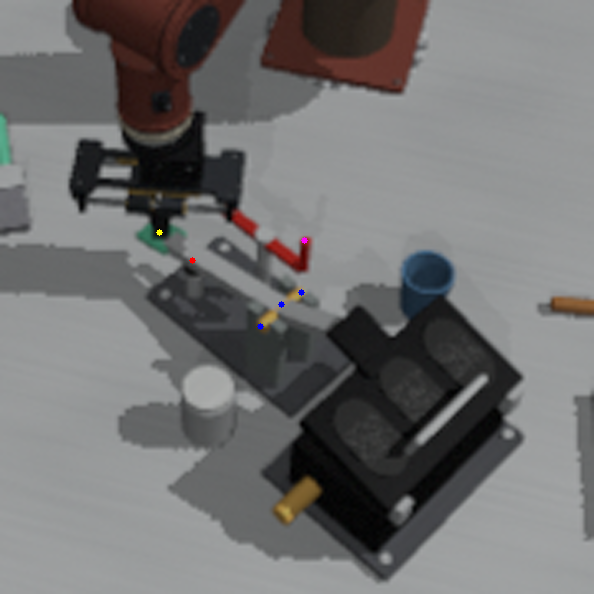

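Call:
send_rows:
  targets:
    - [-1,0.002,-0.001,0.001,0]
    - [-1,0.004,-0.001,0.0015,0]
    - [-1,0.005,-0.001,0.0015,0]

```text
t: 6.17
ee_pos: [0.4842, -0.1216, 0.0766]
tool_rot: [1.074, 1.29, -1.071]
ft_force: [-5.8, 3.7, 22.3]
opening: 0.0003
```

Call:
send_rows:
  targets:
    - [-1,0.001,0,0,0]
    - [-1,0.002,0,0,0]
    - [-1,0.002,0,0,0]

```text
t: 6.42
ee_pos: [0.4843, -0.1216, 0.0762]
tool_rot: [1.074, 1.29, -1.071]
ft_force: [-10.5, 4.9, 28.7]
opening: 0.0003
```

Call:
send_rows:
  targets:
    - [-1,0,0,0,0]
    - [-1,0,0,0,0]
    - [-1,0,0,0,0]
    - [-1,0,0,0,0]
    - [-1,0,0,0,0]

```text
t: 6.83
ee_pos: [0.4843, -0.1216, 0.0762]
tool_rot: [1.074, 1.29, -1.071]
ft_force: [-11.4, 4.4, 28.4]
opening: 0.0005
```

Run:
```python
from h import *
s=manip.observe()
print(s['t'],"tcp press",topress(s['ee_pos']).round(4),s['ft_force'].round(1), (RP.T@s['ft_force'][:2]).round(1))
im,d=manip.get_image("scene");P=topress(cloud("scene",d))
for x in np.arange(-.16,.1,.02):
    k=(abs(P[...,0]-x)<.004)&(abs(P[...,1])<.045)&(P[...,2]>.06)&(P[...,2]<.16)
    q=P[k];g=im[k].mean(1);q=q[g>95]
    if len(q):print(round(x,2),np.median(q,0).round(3))
x0=P.reshape(-1,3);xs=[];zs=[]
for x in np.arange(.13,.24,.01):
    q=x0[(abs(x0[:,0]-x)<.004)&(abs(x0[:,1])<.1)&(x0[:,2]>.08)];xs.append(x);zs.append(np.median(q[:,2]))
f=np.polyfit(xs,zs,1);print("lid",np.round(zs,3),np.arctan(f[0]))
cv2.imwrite("pics/s10.png",cv2.resize(im[120:300,250:430],None,fx=3.3,fy=3.3,interpolation=cv2.INTER_CUBIC))
im,_=manip.get_image("wrist");cv2.imwrite("pics/w10.png",im)
```

```text
6.8333 tcp press [-0.1924 -0.0002  0.0762] [-11.4   4.4  28.4] [-1.6 12.1]
-0.16 [-0.16   0.003  0.084]
-0.14 [-0.138 -0.002  0.089]
-0.12 [-0.121 -0.002  0.09 ]
-0.1 [-0.101 -0.003  0.093]
-0.08 [-0.08   0.002  0.098]
-0.06 [-0.061 -0.001  0.102]
-0.04 [-0.04  -0.002  0.108]
-0.02 [-0.019 -0.     0.114]
-0.0 [0.001 0.004 0.115]
0.02 [0.021 0.002 0.124]
0.04 [0.04  0.001 0.137]
0.06 [ 0.059 -0.001  0.149]
lid [0.156 0.154 0.152 0.15  0.147 0.143 0.14  0.138 0.135 0.132 0.129] -0.2728581789283335
```

View pics/s10.png

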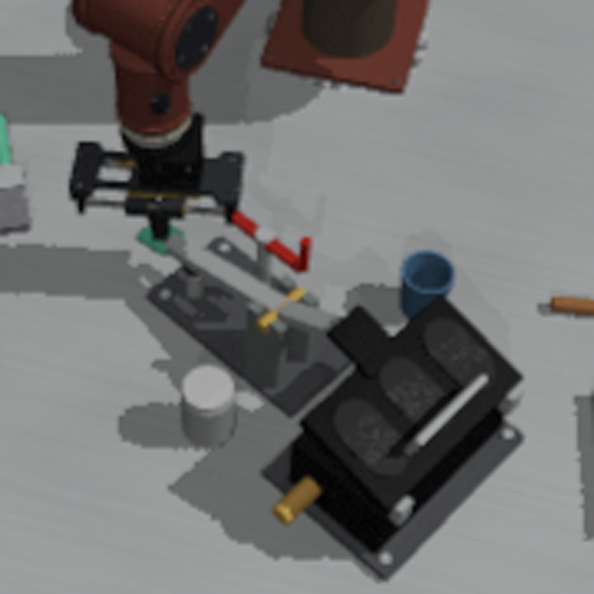

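View pics/w10.png

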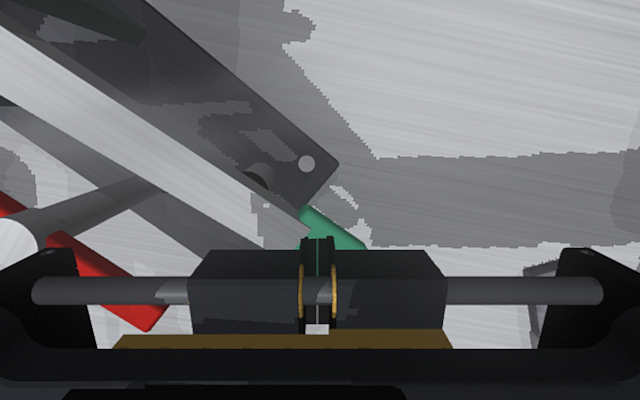

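Call:
send_rows:
  targets:
    - [-1,0,-0.001,-0.001,0]
    - [-1,0,-0.0015,-0.0015,0]
    - [-1,0,-0.0015,-0.0015,0]
    - [-1,0,-0.0015,-0.0015,0]

```text
t: 7.27
ee_pos: [0.4841, -0.1215, 0.0764]
tool_rot: [1.074, 1.286, -1.07]
ft_force: [-4.8, 1.0, 21.8]
opening: 0.0005
```

Call:
send_rows:
  targets:
    - [-1,0.001,0,0,0]
    - [-1,0.001,0,0,0]
    - [-1,0.001,0,0,0]
    - [-1,0.001,0,0,0]
    - [-1,0.001,0,0,0]

```text
t: 7.68
ee_pos: [0.4842, -0.1215, 0.0762]
tool_rot: [1.074, 1.286, -1.07]
ft_force: [-7.4, 2.5, 28.6]
opening: 0.0005
```

Run:
```python
from h import *
s=manip.observe()
im,d=manip.get_image("scene");P=topress(cloud("scene",d));x0=P.reshape(-1,3)
d0=np.load("pics/scene0.npy");y0=topress(cloud("scene",d0)).reshape(-1,3)
for nm,A in(("start",y0),("now",x0)):
    xs=np.arange(.13,.24,.01);zs=[np.median(A[(abs(A[:,0]-x)<.004)&(abs(A[:,1])<.1)&(A[:,2]>.08)][:,2]) for x in xs]
    print(nm,-np.arctan(np.polyfit(xs,zs,1)[0]))
m=(P[...,0]>-.1)&(P[...,0]<-.03)&(abs(P[...,1])<.009)&(P[...,2]>.08);q=P[m];f=np.polyfit(q[:,0],q[:,2],1);print("lever slope",np.arctan(f[0]))
q=y0[(y0[:,0]>-.1)&(y0[:,0]<-.03)&(abs(y0[:,1])<.009)&(y0[:,2]>.08)];print(np.arctan(np.polyfit(q[:,0],q[:,2],1)[0]))
print(s['t'],s['ee_pos'].round(4),s['ft_force'].round(1))
a=cv2.imread("pics/scene0.png");df=cv2.absdiff(a,im).max(2);cv2.imwrite("pics/diff.png",(df>40).astype(np.uint8)*255)
```

```text
start 0.00012947245738999076
now 0.2727808443379601
lever slope 0.23601985393461394
-0.2300611168762876
7.6833 [ 0.4842 -0.1215  0.0762] [-7.4  2.5 28.6]
```

View pics/diff.png

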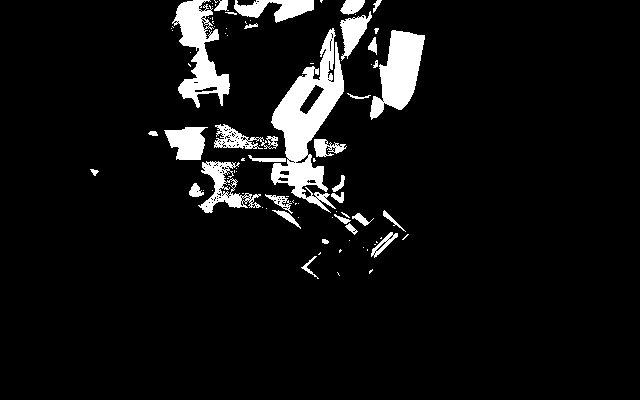

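```bash
python3 -c "
from station import manip
print(manip.sign_off()); print(manip.observe()['ft_force'])"
```

```text
the job is handed in; nothing more can be done
None
the job is handed in; nothing more can be done
```

The press is open. I pushed the red catch by its peg round to its end stop, then pressed the mint-green paddle down onto the rubber stop. I handed the job in at about 7.7 s with the arm still holding the paddle down.

**Last checks:**
- **Paddle:** about 29 N downward at a fingertip height of 76 mm. The last few newtons moved it only about 0.2 mm, so it is on the stop.
- **Lever:** it turned about 0.47 rad by my depth measurement and lies straight over the stop post, with its pin still in the notches.
- **Lid:** it measured about 0.27 rad open, against 0 at the start.
- **Catch:** its arm lies parallel beside the lever.
- **Bystanders:** comparing the scene camera's pictures before and after showed nothing moved except the arm, its shadows and the press parts.

**Where the checks disagreed:** the lever and lid angles came out slightly below the stated values of about 0.5 and 0.29 rad. I put that down to measurement error, because the force had already risen sharply at the stop. A sideways push on the paddle had reached about 12 N, and I eased it to about 8 N before handing in. The force could not be read again after hand-in.

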